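# Set up the table easel and hold its lamp mast up

### The job

Take the taller of the two white panels out of the wooden rack and stand it tall in the middle of the little table easel's ledge, leaning back on the easel, and let go of it. Then squeeze the release button in the side of the lamp mast's grip, pull the lamp up past the first stop to the second stop, and finish while still gripping it there: it springs down if let go, and I will tighten it while you hold. Leave the other things on the table where they are.

Things in the scene. Friction and masses are not known exactly. Their poses are not given: they have to be found in the camera images.
- rack: Fixed wooden drying rack, 150 x 100 mm, 42 mm high. Origin: centre of its underside. Two slots run along its y, centred at x = -40 and +40 mm, 16 mm wide, slot floor 12 mm above the table, slot walls up to 42 mm. A panel stands upright in each slot; which panel is in which slot varies.
- panel: The panel to place: white rigid painting panel, 12 mm thick (its x), 100 mm wide (its y), 130 mm tall (its z), about 0.1 kg, standing upright in the rack, its faces across the rack's x. Origin: centre of its lower edge face. At the start its x points the same way as the rack's (within 0.1 rad).
- small_panel: The other panel in the rack, 12 x 80 x 80 mm, stays there. Origin: centre of its lower edge face.
- easel: Fixed wooden table easel, origin on the table under the middle of its ledge. Front is -x; its back leans 0.2 rad from vertical towards its +x: a 40 mm wide post reaching 85 mm above the ledge floor, with a 110 mm wide cross bar near its top, so the panel's top stands 45 mm clear above it.
- easel_seat (a point): Middle of the floor of the easel's ledge channel, 60 mm above the table; axes as easel. The ledge is 140 mm wide (y), tilted 0.2 rad with the back (floor drops towards +x). Measured square to the back, the channel is 19 mm deep between a 10 mm high front lip and the back. A panel leaning on the back has its lower-edge centre 0 to 4 mm to the +x side of this point.
- mast: Fixed telescopic lamp mast: steel foot 100 mm across, upright tube; origin under the foot's centre. When down: lamp bar 160 mm along the mast's x, 26 mm wide, 122 to 138 mm up; on its middle a black grip block, 28 (x) by 30 mm (y), up to 185 mm. Grey release button in the block's -y face, 7 mm proud, 18 mm wide, 151 to 181 mm up. Grip from above across y, one finger on the button.
- mast_grip (a point): Middle of the grip block at about the button's height, 167 mm above the table when down (the block's top is 18 mm above this point); it rises with the lamp. Axes as mast.
- mast_button (a joint): Release button: 0 out, 0.006 m fully pressed in (5 N); springs back. Only when pressed more than 0.004 m is the mast unlocked and free to leave its lowest position; unpressed, it is locked there.
- mast_head (a joint): Draw of the upper section, 0 (down) to 0.05 m (the first stop); it comes out first, pulled by 6 to 7 N, and springs back. Let go with the button out, it comes to rest on the lock's catch at about 0.013 m, from where it can be pulled up again.
- mast_lower (a joint): Draw of the lower section, 0 (down) to 0.05 m; it comes out after the upper section meets the first stop, pulled by 11 to 12 N, and springs back. With both sections drawn out, the grip has risen 100 mm: the second stop, a hard end.
- tube_a: Paint tube, 110 x 34 x 18 mm, lying in front of the easel; bystander.
- tube_b: Paint tube, 125 x 34 x 18 mm, lying; bystander.
- tube_c: Paint tube, 125 x 34 x 18 mm, lying; bystander.
- jar: Small closed jar, 48 mm across, 55 mm high, beside the mast on its far side; bystander. Origin: centre of its underside.
- tape: Roll of tape lying flat, 84 mm across, 22 mm high; bystander.
- brush_tin: Steel tin of brushes, 72 mm across, brushes to 200 mm high, beyond the easel; bystander. Origin: centre of its underside.

How it is judged:
By the outcome, as a careful person would: the job done as asked, in the order asked, and still so for the second after the job is handed in, while the arm keeps its last pose, push and grip.
It also fails if it takes over 51 s, if anything falls off the work surface, if the arm or the gripper's body presses on something with over 40 N, if the wrist force passes 120 N, or if a joint passes its speed limit or range.

### The arm

A 6-joint arm with a two-finger parallel gripper is mounted at the origin on the work surface. World frame = base frame: x ahead of the robot, y to its left, z up, the work surface at z = 0. Lengths are in m, angles in rad, forces in N, time in s.
With the tool pointing down it reaches from about 0.35 to 0.85 m from the base axis. Payload 8.1 kg.
Tool frame: the origin (TCP) lies at the very end of the fingers, on their centre line; the grasp point (between the pads) lies 19 mm behind it (r.hold_point_z is the z of the grasp point in the tool frame, in m); z points along the fingers, y is the line along which they close (so a half turn about z gives the same grasp; the last joint's range is limited). The gripper opens to 85 mm and grips with 20 to 120 N. Pads are 22 mm wide; open, the fingers measure 114 mm over their backs; the gripper's body (76 mm by 85 mm) begins 54 mm behind the grasp point. The pads swing forward as they close: fully open they stand 13 mm farther back than shut.
Start: joints at [-1.21, 0.13, 1.488, -0, 1.523, -0.085], TCP at [0.259, -0.541, 0.231] pointing down, gripper open.
Joint ranges: [-2.96, 2.96], [-0.89, 2.26], [0.02, 2.5], [-1.34, 4.48], [0, 2.73], [-2.66, 2.66]. Speed limits (rad/s): [2.39, 2.39, 2.79, 3.14, 3.14, 3.14].

### API

Orientations are given as a unit quaternion [w, x, y, z].
In Python, from rig import r gives the robot as it stands.
- The arm moves only by the tool step_arm, never from a script. Its argument "commands" is text: rows parted by semicolons, each of 4 numbers parted by spaces: the shift along the tool's x, y, z in cm, then the turn about the tool's z in rad. In form: dx dy dz roll; .... A call has exactly 5 rows; each row is the pose to reach, as a shift and turn from the pose commanded when the call began, along the tool's axes at that moment; what a row does not reach only later rows make up. A row lasts 1/12 s, in which the tool goes at most 41.7 mm and 7.16 degrees, less where a joint would pass 70% of its speed; a pose out of reach is approached as far as the arm can. A call with a gripper value outside its range is refused whole. "jaw" is the gripper's target within -1 to 1 (fully open at 1, half-way at 0, shut at -1), set as the call begins (left out, the last holds). The fingers move at their own pace and stop on an object; "force" is the grip in N (left out, the last holds). Time passes only in rows, so rows that repeat a pose let the fingers close, or fill a call up. It gives the time, the measured TCP pose, the force, the opening and the grip force at its end, in the units of the state.
- r.get_obs(): the state, without advancing time (a new reading comes with each control period).
- r.read_camera(name): name is "scene" or "top" or "wrist"; returns a dict with "color" (480x640x3 uint8, red, green, blue), "camera_matrix" (3x3 intrinsics, pixels), "T" (4x4, takes a point from camera to world coordinates); the wrist camera has in their place "tool_from_camera" (4x4, takes a point from camera to tool coordinates, whose origin is the TCP and whose axes are the flange's). Camera axes: x right, y down, z forward; pixel columns grow to the right and rows downward; lengths in m; the calibration is good to about 2 mm. A picture is of the moment at which its call begins: read the wrist's pose just before it. There is no depth.
- r.close_job(): hands the job in; it is judged then, once.
Trained networks look in a picture, given as the dict that the camera call returned (one of the last four; its "shot" number tells which), for a name from the list of things; names that differ only in an ending like _2 or _b are one class to them, and where a whole thing is asked for, a point or a joint stands for the part that bears it (a point fixed in the world has none). Each returns a list of dicts, best first, with "conf" (0 to 1); they miss things now and then, are a little off and sometimes report something else, mostly with a low value. They report only what shows in the picture. A call takes as long as a camera call.
- r.search_frame(query, picture): "rect" ([left, top, right, bottom] in pixels, round what is visible of it).
- r.pinpoint(query, picture): "at" ([column, row] in pixels: a listed point, or the origin of a listed thing).
The state is a dict: "clock": time; "joint_pos": joint angles; "qd": joint speeds; "tau": joint torques, N m; "ee_pos": TCP position; "eef_rot": TCP orientation; "wrist_force": force on the tool from outside, world axes, zero at the start; "torque": the same for the moment, N m; "width": opening from 0.0 (shut) to 1.0 (fully open); "grasp_force": force on a finger pad.
Only numpy, scipy, OpenCV 4.12 (cv2) and the standard library are available. Lean on these libraries where they do the work, as an engineer would, in place of code of your own. Each camera call takes 0.05 s, during which the arm holds its last target. There are 200 camera calls.

## Working session

There is one attempt and no reset: what is moved stays moved. The work goes in short steps, Python scripts to look and compute and a tool call to move; the robot and the scene stay as the last step left them, time stands still between calls to the robot, and variables do not carry over. Pictures are saved under pics/ and viewed, at most 10 in all, crops included, and the job is handed in when it is done.

Besides the shell and the picture viewer there is one more tool, called by a JSON object that holds its "api" and its "payload", one argument or row to a line. step_arm: Moves the arm, as the interface text tells. Its arguments: {"type":"object","properties":{"commands":{"type":"string"},"jaw":{"type":"number"},"force":{"type":"number"}},"required":["commands"]}

```bash
mkdir -p pics; ls; cat > h.py <<'E'
import numpy as np, cv2
from rig import r
from scipy.spatial.transform import Rotation as R
def ray(p,uv,T=None):
    T=p["T"] if T is None else T
    d=np.linalg.inv(p["camera_matrix"])@[uv[0],uv[1],1]
    return T[:3,3],T[:3,:3]@d
def onz(p,uv,z,T=None):
    o,d=ray(p,uv,T); return o+d*(z-o[2])/d[2]
def proj(p,X,T=None):
    T=p["T"] if T is None else T
    c=np.linalg.inv(T)@np.r_[X,1]; q=p["camera_matrix"]@c[:3]; return q[:2]/q[2]
def tri(rs):
    A=0;b=0
    for o,d in rs:
        d=d/np.linalg.norm(d);M=np.eye(3)-np.outer(d,d);A=A+M;b=b+M@o
    return np.linalg.solve(A,b)
def tool():
    s=r.get_obs();T=np.eye(4);q=s["eef_rot"];T[:3,:3]=R.from_quat([q[1],q[2],q[3],q[0]]).as_matrix();T[:3,3]=s["ee_pos"];return T
def save(p,n): cv2.imwrite(f"pics/{n}.png",p["color"][:,:,::-1])
E
python3 - <<'E'
from h import *
np.set_printoptions(precision=4,suppress=True)
print(r.get_obs(), r.hold_point_z)
P={n:r.read_camera(n) for n in("scene","top")}
for n,p in P.items():
    save(p,n); print(n,p["T"],p["camera_matrix"][0])
rays={}
for q in "rack panel small_panel easel easel_seat mast mast_grip jar tube_a tape brush_tin".split():
    for n,p in P.items():
        a=r.pinpoint(q,p); b=r.search_frame(q,p)
        print(q,n,[(np.round(x["at"],1),round(x["conf"],2)) for x in a[:3]],[(np.round(x["rect"]),round(x["conf"],2)) for x in b[:3]])
        if a: rays.setdefault(q,[]).append(ray(p,a[0]["at"]))
    if len(rays.get(q,[]))==2: print("   ",tri(rays[q]))
E
```

```text
pics
{'clock': 0.0, 'joint_pos': array([-1.2104,  0.1311,  1.4893,  0.    ,  1.523 , -0.0854]), 'qd': array([-0.0001,  0.0003, -0.0006,  0.0013, -0.0007, -0.0001]), 'tau': array([ -0.0016, -56.9406, -50.0543,  -0.0002,   0.0149,   0.    ]), 'ee_pos': array([ 0.2585, -0.5408,  0.2303]), 'eef_rot': array([-0.0009,  0.9753,  0.221 , -0.0001]), 'wrist_force': array([-0.1401, -0.1624, -0.4233]), 'torque': array([-0.0479, -0.0276,  0.0062]), 'grasp_force': 0.0, 'width': 0.9998638243907859} -0.0187
scene [[-0.0557  0.6819 -0.7293  1.2796]
 [ 0.9984  0.0374 -0.0413  0.0475]
 [-0.0009 -0.7304 -0.683   0.7854]
 [ 0.      0.      0.      1.    ]] [488.7178   0.     311.6032]
top [[-0.029  -0.995   0.0954  0.4683]
 [-0.9993  0.031   0.0187  0.0111]
 [-0.0216 -0.0948 -0.9953  1.2532]
 [ 0.      0.      0.      1.    ]] [465.2518   0.     324.3955]
rack scene [(array([432.1, 277. ]), 0.78)] [(array([398., 246., 467., 305.]), 0.69)]
rack top [(array([241.6, 256.4]), 0.85), (array([457.4, 279.1]), 0.49)] [(array([218., 224., 266., 284.]), 0.81)]
    [ 0.5558  0.2654 -0.0103]
panel scene [(array([436
[... 1977 characters left out ...]
 [(array([316., 270., 341., 306.]), 0.84), (array([334., 156., 363., 192.]), 0.6), (array([382., 296., 413., 342.]), 0.57)]
    [0.7159 0.0098 0.2422]
tape scene [(array([373.3, 221. ]), 0.84)] [(array([356., 204., 394., 236.]), 0.93), (array([259., 323., 310., 381.]), 0.65), (array([289., 235., 362., 325.]), 0.19)]
tape top [(array([283.5, 313.3]), 0.95)] [(array([266., 297., 296., 332.]), 0.93), (array([380., 295., 413., 342.]), 0.65)]
    [0.3995 0.1471 0.0082]
brush_tin scene [(array([373.9, 352.2]), 0.73), (array([259.1, 213.6]), 0.54)] [(array([356., 273., 401., 371.]), 0.89)]
brush_tin top [(array([285.6, 179.9]), 0.8)] [(array([265., 148., 301., 193.]), 0.74)]
    [0.761 0.135 0.002]
```

```bash
python3 - <<'E'
import cv2
a=cv2.imread("pics/top.png")[190:350,200:500]; b=cv2.imread("pics/scene.png")[165:390,130:480]
cv2.imwrite("pics/topc.png",cv2.resize(a,None,fx=2.66,fy=2.66,interpolation=cv2.INTER_CUBIC))
cv2.imwrite("pics/scenec.png",cv2.resize(b,None,fx=2.28,fy=2.28,interpolation=cv2.INTER_CUBIC))
E
```

```text
(no output)
```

View pics/topc.png

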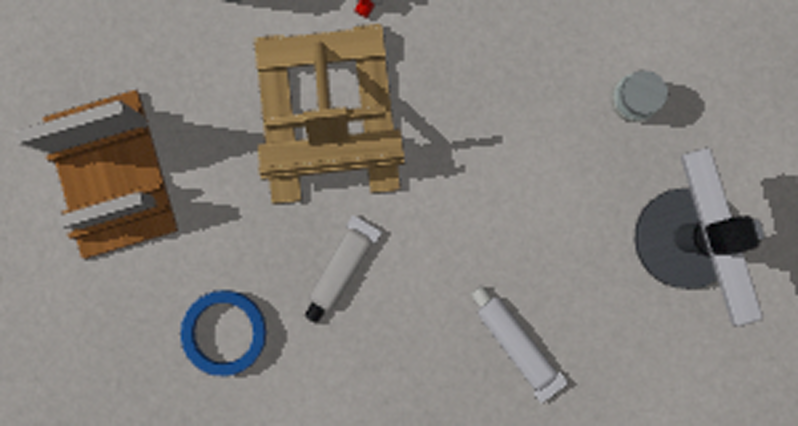

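View pics/scenec.png

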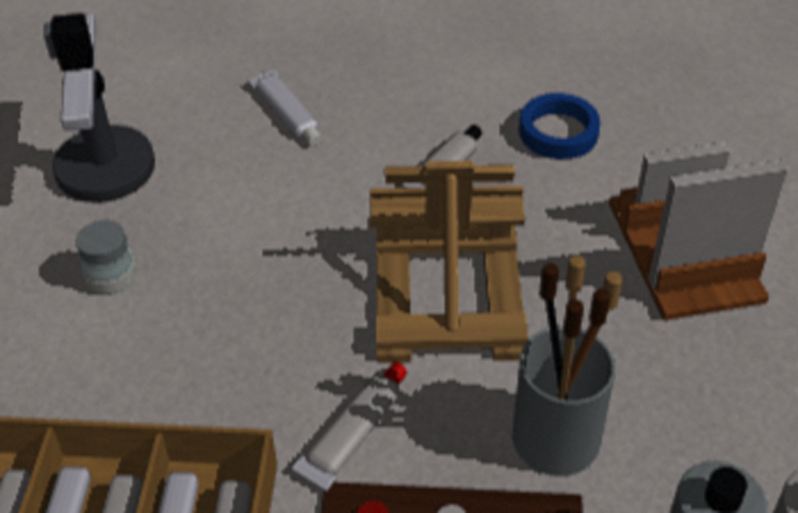

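The tall panel is in the far slot (crop about 80,120). The easel faces the robot with its ledge at crop y≈160. The mast is at crop (730,235) with its bar turned about 0.26 rad. Next I plan the approach to the panel.

```bash
cat >> h.py <<'E'
def plan(xyz,ang,n,start=None):
    """per-call tool-frame shift (cm) and roll to take TCP to xyz with tool-x heading ang, n calls"""
    if start is None:
        T=tool(); p=T[:3,3]; a=np.arctan2(T[1,0],T[0,0])
    else: p,a=np.array(start[:3]),start[3]
    d=(np.array(xyz)-p)/n; da=((ang-a+np.pi)%(2*np.pi)-np.pi)/n
    for k in range(n):
        h=a+k*da; x=np.array([np.cos(h),np.sin(h),0]); y=np.array([np.sin(h),-np.cos(h),0])
        print("tool shift cm %.2f %.2f %.2f roll %.3f"%(100*d@x,100*d@y,-100*d[2],-da))
def st():
    s=r.get_obs();T=tool();print("t %.2f tcp"%s["clock"],np.round(T[:3,3],4),"ang %.4f"%np.arctan2(T[1,0],T[0,0]),"z",np.round(T[:3,2],3),"F",np.round(s["wrist_force"],1),"w %.3f g %.1f"%(s["width"],s["grasp_force"]))
E
python3 -c "
from h import *
st();plan([.59,.27,.26],1.81,5)"
```

```text
t 2.30 tcp [ 0.2587 -0.5413  0.2313] ang 0.4458 z [-0.  0. -1.] F [-1.1  0.4 -0.3] w 1.000 g 0.0
tool shift cm 12.97 -11.78 -0.57 roll -0.273
tool shift cm 15.67 -7.85 -0.57 roll -0.273
tool shift cm 17.21 -3.34 -0.57 roll -0.273
tool shift cm 17.47 1.42 -0.57 roll -0.273
tool shift cm 16.44 6.08 -0.57 roll -0.273
```

{"api": "step_arm", "payload": {
  "commands": "2.6 -2.36 -0.12 -0.055; 5.2 -4.7 -0.24 -0.11; 7.8 -7.1 -0.36 -0.165; 10.4 -9.4 -0.48 -0.22; 13 -11.8 -0.6 -0.273"
}}

```text
clock: 2.72
ee_pos: [0.3254, -0.3775, 0.2373]
eef_rot: [0.0, 0.936, 0.353, 0.0]
wrist_force: [2.0, -1.3, -1.2]
width: 1.001
grasp_force: 0.0
```

{"api": "step_arm", "payload": {
  "commands": "3.1 -1.57 -0.12 -0.055; 6.3 -3.1 -0.24 -0.11; 9.4 -4.7 -0.36 -0.165; 12.5 -6.3 -0.48 -0.22; 15.7 -7.85 -0.6 -0.273"
}}

```text
clock: 3.13
ee_pos: [0.3918, -0.2149, 0.2436]
eef_rot: [0.0, 0.879, 0.477, 0.0]
wrist_force: [0.4, -0.2, 0.4]
width: 1.001
grasp_force: 0.0
```

{"api": "step_arm", "payload": {
  "commands": "3.4 -0.67 -0.12 -0.055; 6.9 -1.3 -0.24 -0.11; 10.3 -2 -0.36 -0.165; 13.8 -2.7 -0.48 -0.22; 17.2 -3.3 -0.6 -0.273"
}}

```text
clock: 3.55
ee_pos: [0.4585, -0.0525, 0.2497]
eef_rot: [0.0, 0.806, 0.592, 0.0]
wrist_force: [1.2, -0.1, -0.3]
width: 0.998
grasp_force: 0.0
```

{"api": "step_arm", "payload": {
  "commands": "3.5 0.3 -0.12 -0.055; 7 0.6 -0.24 -0.11; 10.5 0.85 -0.36 -0.165; 14 1.1 -0.48 -0.22; 17.5 1.4 -0.6 -0.273"
}}

```text
clock: 3.97
ee_pos: [0.5245, 0.1102, 0.2555]
eef_rot: [0.0, 0.718, 0.696, 0.0]
wrist_force: [0.3, -0.8, 0.0]
width: 1.005
grasp_force: 0.0
```

{"api": "step_arm", "payload": {
  "commands": "3.5 1.2 -0.12 -0.06; 7 2.5 -0.24 -0.12; 10.5 3.8 -0.36 -0.18; 14 5 -0.48 -0.24; 16.4 6.1 -0.6 -0.273"
}}

```text
clock: 4.38
ee_pos: [0.5907, 0.2735, 0.261]
eef_rot: [-0.0, 0.615, 0.788, 0.0]
wrist_force: [0.4, -0.8, -0.3]
width: 0.998
grasp_force: 0.0
```

```bash
python3 - <<'E'
from h import *
np.set_printoptions(precision=4,suppress=True)
st()
T0=tool();p=r.read_camera("wrist");save(p,"w1");T=T0@p["tool_from_camera"]
print(p["tool_from_camera"]);
for q in("panel","small_panel","rack"):
    a=r.pinpoint(q,p);b=r.search_frame(q,p);print(q,a[:2],b[:2])
    if a: print(onz(p,a[0]["at"],0 if q=="rack" else .012,T))
np.save("w1T.npy",T);np.save("K.npy",p["camera_matrix"]);st()
E
```

```text
t 4.38 tcp [0.5907 0.2735 0.261 ] ang 1.8158 z [-0.     0.001 -1.   ] F [ 0.4 -0.8 -0.3] w 0.998 g 0.0
[[-0.0002 -0.9558 -0.2941  0.0757]
 [ 1.     -0.0002  0.0001 -0.0007]
 [-0.0001 -0.2941  0.9558 -0.143 ]
 [ 0.      0.      0.      1.    ]]
panel [{'at': [317.9, 204.8], 'conf': 0.94}] [{'rect': [313.3, 151.3, 331.1, 303.6], 'conf': 0.78}]
[0.5942 0.2676 0.012 ]
small_panel [{'at': [243.3, 198.7], 'conf': 0.6}] [{'rect': [215.6, 164.6, 247.1, 263.1], 'conf': 0.89}]
[0.5175 0.2551 0.012 ]
rack [{'at': [286.2, 198.9], 'conf': 0.68}] [{'rect': [206.4, 152.5, 353.5, 260.4], 'conf': 0.79}]
[0.5604 0.2632 0.    ]
t 4.73 tcp [0.5905 0.2692 0.2615] ang 1.8095 z [ 0. -0. -1.] F [-0.3  0.4 -0.3] w 1.001 g 0.0
```

View pics/w1.png

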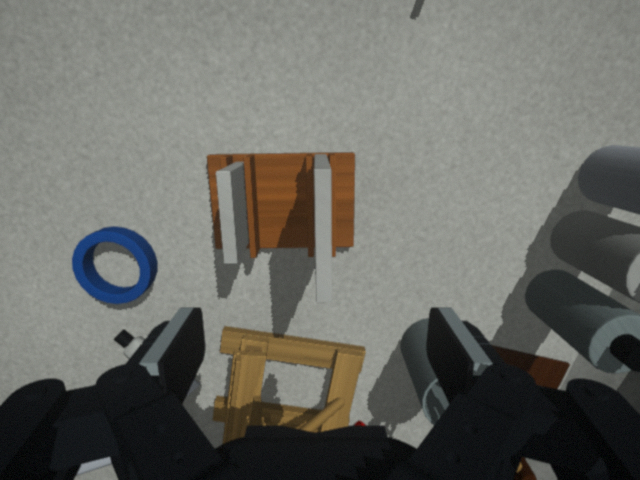

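The tall panel's top edge runs along image column ≈323, rows 154 to 301, almost parallel to the tool's x. The small panel is at column ≈235.

```bash
python3 - <<'E'
from h import *
T0=tool();p=r.read_camera("wrist");save(p,"w2");T=T0@p["tool_from_camera"]
g=cv2.cvtColor(p["color"],cv2.COLOR_RGB2GRAY)
for row in (165,200,240,280,295,305): print(row,g[row,305:345:1].tolist())
print("col323",g[145:165,322].tolist(),g[290:310,326].tolist())
for uv in((323,154),(323,165),(325,290),(325,302)): print(uv,onz(p,uv,.142,T))
for q in("panel",):
    a=r.pinpoint(q,p);b=r.search_frame(q,p);print(a[:1],b[:1]); print(onz(p,a[0]["at"],.012,T))
E
```

```text
165 [54, 58, 64, 73, 66, 64, 62, 52, 49, 58, 87, 125, 142, 149, 150, 149, 150, 149, 148, 150, 148, 149, 150, 151, 149, 153, 150, 132, 97, 83, 84, 85, 80, 84, 89, 89, 87, 87, 87, 89]
200 [43, 45, 45, 45, 49, 47, 48, 48, 48, 46, 65, 100, 139, 152, 151, 153, 152, 154, 153, 151, 152, 152, 153, 152, 152, 149, 146, 127, 94, 84, 83, 80, 71, 77, 77, 77, 76, 78, 77, 76]
240 [47, 47, 46, 46, 45, 47, 46, 45, 47, 47, 51, 73, 116, 147, 152, 153, 156, 154, 155, 155, 156, 155, 154, 154, 154, 158, 155, 144, 117, 89, 84, 82, 80, 85, 85, 85, 88, 87, 88, 85]
280 [84, 87, 89, 97, 113, 136, 152, 156, 152, 150, 148, 146, 140, 137, 150, 156, 154, 155, 157, 155, 152, 155, 154, 157, 154, 157, 155, 154, 149, 144, 144, 147, 151, 154, 152, 151, 153, 151, 150, 151]
295 [152, 154, 154, 155, 153, 149, 151, 151, 149, 152, 154, 149, 141, 131, 145, 146, 147, 149, 148, 146, 145, 146, 147, 146, 151, 150, 149, 152, 154, 148, 146, 145, 146, 148, 146, 146, 148, 148, 146, 148]
305 [147, 149, 148, 149, 148, 152, 149, 150, 148, 149, 146, 149, 147, 149, 145, 146, 145, 147, 148, 147, 151, 153, 152, 150, 151, 151, 152, 153, 157, 156, 156, 159, 156, 154, 152, 149, 149, 151, 155, 156]
col323 [151, 147, 128, 105, 104, 113, 118, 119, 119, 121, 123, 124, 121, 120, 124, 121, 124, 145, 153, 148] [154, 152, 154, 153, 154, 146, 133, 137, 147, 149, 146, 153, 151, 152, 152, 153, 152, 147, 147, 150]
(323, 154) [0.5817328  0.32379238 0.142     ]
(323, 165) [0.58349768 0.31671537 0.142     ]
(325, 290) [0.60729815 0.22746492 0.142     ]
(325, 302) [0.60970742 0.21786695 0.142     ]
[{'at': [321.1, 196.5], 'conf': 0.63}] [{'rect': [312.9, 149.5, 332.7, 297.4], 'conf': 0.72}]
[0.59517177 0.27215785 0.012     ]
```

```bash
python3 -c "
from h import *
st();plan([.5962,.2705,.110],1.821,1)"
```

```text
t 4.88 tcp [0.5906 0.2692 0.2618] ang 1.8094 z [ 0.001  0.    -1.   ] F [-0.5 -0.9 -0.1] w 1.004 g 0.0
tool shift cm -0.01 0.57 15.18 roll -0.012
```

{"api": "step_arm", "payload": {
  "commands": "0 0.4 2 -0.012; 0 0.57 5 -0.012; 0 0.57 9 -0.012; 0 0.57 12.5 -0.012; 0 0.57 15.2 -0.012"
}}

```text
clock: 5.3
ee_pos: [0.5948, 0.2704, 0.1062]
eef_rot: [-0.001, 0.613, 0.79, -0.001]
wrist_force: [0.6, 1.1, -1.1]
width: 1.002
grasp_force: 0.0
```

{"api": "step_arm", "payload": {
  "commands": "0 0 0 0; 0 0 0 0; 0 0 0 0; 0 0 0 0; 0 0 0 0",
  "jaw": -1,
  "force": 40
}}

```text
clock: 5.72
ee_pos: [0.598, 0.2722, 0.1127]
eef_rot: [0.001, 0.613, 0.79, 0.002]
wrist_force: [-0.2, 0.1, -0.5]
width: 0.297
grasp_force: 0.0
```

{"api": "step_arm", "payload": {
  "commands": "0 0 0 0; 0 0 0 0; 0 0 0 0; 0 0 0 0; 0 0 0 0"
}}

```text
clock: 6.13
ee_pos: [0.5974, 0.2721, 0.1118]
eef_rot: [0.001, 0.613, 0.79, 0.002]
wrist_force: [-0.4, -0.2, 6.1]
width: 0.133
grasp_force: 40.4
```

{"api": "step_arm", "payload": {
  "commands": "0 0 -1 0; 0 0 -3.5 0; 0 0 -7 0; 0 0 -11 0; 0 0 -15 0"
}}

```text
clock: 6.55
ee_pos: [0.5953, 0.2713, 0.261]
eef_rot: [-0.0, 0.613, 0.79, -0.001]
wrist_force: [1.6, 0.7, -1.5]
width: 0.132
grasp_force: 39.6
```

```bash
python3 - <<'E'
from h import *
st()
plan([.5,.045,.265],1.61,2)
plan([.5,.045,.265],1.61,2,start=[.597,.2715,.26,1.821])
E
```

```text
t 6.55 tcp [0.5953 0.2713 0.261 ] ang 1.8228 z [-0.001 -0.    -1.   ] F [ 1.6  0.7 -1.5] w 0.132 g 39.6
tool shift cm -9.77 -7.44 -0.20 roll 0.106
tool shift cm -10.50 -6.36 -0.20 roll 0.106
tool shift cm -9.77 -7.50 -0.25 roll 0.105
tool shift cm -10.51 -6.43 -0.25 roll 0.105
```

{"api": "step_arm", "payload": {
  "commands": "-1.5 -1.1 0 0.02; -3.5 -2.7 0 0.04; -6 -4.6 -0.1 0.065; -8 -6.1 -0.1 0.085; -9.8 -7.5 -0.2 0.105"
}}

```text
clock: 6.97
ee_pos: [0.5471, 0.1567, 0.2621]
eef_rot: [0.0, 0.654, 0.757, 0.0]
wrist_force: [0.2, -0.0, -0.7]
width: 0.13
grasp_force: 39.7
```

{"api": "step_arm", "payload": {
  "commands": "-2.5 -1.5 0 0.03; -5 -3.1 0 0.05; -7.5 -4.6 -0.1 0.075; -9.4 -5.7 -0.1 0.09; -10.5 -6.4 -0.2 0.105"
}}

```text
clock: 7.38
ee_pos: [0.4992, 0.0428, 0.2642]
eef_rot: [0.001, 0.693, 0.721, 0.0]
wrist_force: [0.3, 0.0, -1.1]
width: 0.137
grasp_force: 39.7
```

{"api": "step_arm", "payload": {
  "commands": "0 0 0 0; 0 0 0 0; 0 0 0 0; 0 0 0 0; 0 0 0 0"
}}

```text
clock: 7.8
ee_pos: [0.5002, 0.0456, 0.2632]
eef_rot: [-0.0, 0.692, 0.722, -0.0]
wrist_force: [0.2, 0.0, -2.0]
width: 0.135
grasp_force: 39.7
```

```bash
python3 - <<'E'
from h import *
st()
T0=tool();p=r.read_camera("wrist");save(p,"w3");T=T0@p["tool_from_camera"];np.save("w3T.npy",T)
for q,z in(("easel",0),("easel_seat",.06)):
    a=r.pinpoint(q,p);print(q,a[:2]); 
    if a: print(onz(p,a[0]["at"],z,T))
P=r.read_camera("top")
for q,z in(("easel",0),("easel_seat",.06)):
    a=r.pinpoint(q,P);
    for x in a[:2]: print(q,x,onz(P,x["at"],z))
E
```

```text
t 7.80 tcp [0.5002 0.0456 0.2632] ang 1.6142 z [-0.  0. -1.] F [ 0.2  0.  -2. ] w 0.135 g 39.7
easel [{'at': [377.3, 203.5], 'conf': 0.85}, {'at': [549.4, 275.5], 'conf': 0.72}]
[0.56646168 0.04007657 0.        ]
easel_seat [{'at': [386.4, 222.0], 'conf': 0.74}]
[0.56615385 0.03488852 0.06      ]
```

View pics/w3.png

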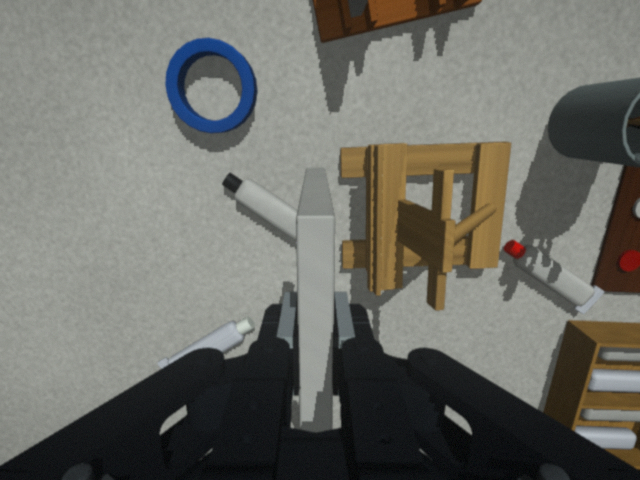

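The view shows the held panel edge-on at columns 297–335. The ledge is at columns 367–405, rows 144–292. I'll zoom in on the ledge.

```bash
python3 - <<'E'
import cv2
a=cv2.imread("pics/w3.png")[135:315,335:515]
cv2.imwrite("pics/w3c.png",cv2.resize(a,None,fx=3.3,fy=3.3,interpolation=cv2.INTER_CUBIC))
E
```

```text
(no output)
```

View pics/w3c.png

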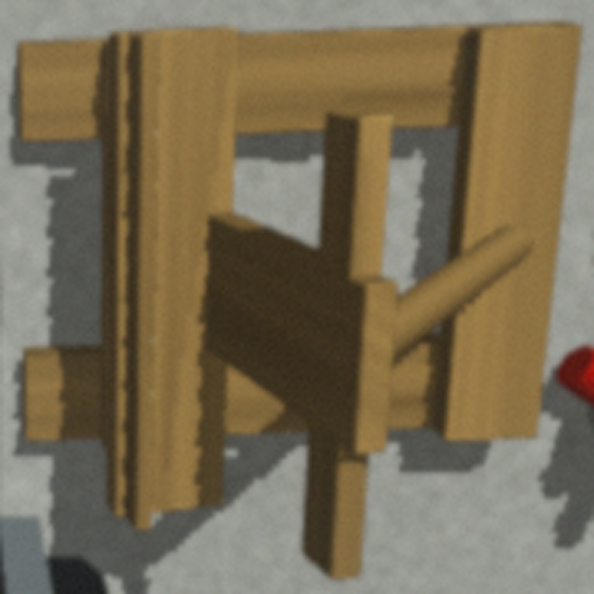

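The post's front foot is at crop (208,215)–(205,350). The post top front is at (363,280)–(355,450). The ledge's lip is at crop x≈105–140, rows 33–520.

```bash
python3 - <<'E'
from h import *
np.set_printoptions(precision=4,suppress=True)
p={"camera_matrix":np.load("K.npy")};T=np.load("w3T.npy")
f=lambda c:(335+c[0]/3.3-.35,135+c[1]/3.3-.35)
for n,a,b,z in(("foot",(208,215),(205,350),.058),("posttop",(363,280),(355,450),.143),("lipTop",(138,35),(137,522),.0717),("lipOuterTop",(112,35),(112,515),.0717),("lipouter low",(105,40),(108,512),.06),("ledge back",(237,28),(221,505),.057)):
    A=onz(p,f(a),z,T);B=onz(p,f(b),z,T);print(n,A,B,"len",np.linalg.norm(A-B),"mid",(A+B)/2,"yaw",np.arctan2(-(A-B)[0],(A-B)[1]))
# predicted pixels (crop coords) for candidate pose
ex,ey,yaw=.568,.037,.04
def W(x,y,z): c,s=np.cos(yaw),np.sin(yaw);return [ex+c*x-s*y,ey+s*x+c*y,z]
E
```

```text
foot [0.5749 0.0559 0.058 ] [0.5782 0.0165 0.058 ] len 0.03956113044031119 mid [0.5766 0.0362 0.058 ] yaw 0.08459805441568982
posttop [0.5904 0.0591 0.143 ] [0.5942 0.0201 0.143 ] len 0.03922001095045761 mid [0.5923 0.0396 0.143 ] yaw 0.09687368028722436
lipTop [0.5488 0.1045 0.0717] [ 0.5608 -0.0322  0.0717] len 0.1372898865417286 mid [0.5548 0.0362 0.0717] yaw 0.0881021951754662
lipOuterTop [0.5421 0.1042 0.0717] [ 0.5534 -0.0303  0.0717] len 0.13505403614526826 mid [0.5477 0.037  0.0717] yaw 0.08416675173535178
lipouter low [0.5419 0.1023 0.06  ] [ 0.5542 -0.0347  0.06  ] len 0.1375286769954074 mid [0.548  0.0338 0.06  ] yaw 0.08905690000749929
ledge back [0.5775 0.1068 0.057 ] [ 0.5885 -0.0323  0.057 ] len 0.13949877690562928 mid [0.583  0.0372 0.057 ] yaw 0.07873096897800538
```

```bash
python3 - <<'E'
from h import *
K={"camera_matrix":np.load("K.npy")};C=np.linalg.inv(np.linalg.inv(np.array([[1,0,0,.5002],[0,1,0,.0456],[0,0,1,.2632],[0,0,0,1.]]))@np.eye(4))
T=np.load("w3T.npy");T0=tool()
for x in((.05,-.006,.0998),(.05,.006,.0998),(.05,-.006,-.03),(.05,.006,-.03)):
    print(x,proj(K,(T0@np.r_[x,1])[:3],T))
st();plan([.569,.036,.20],1.657,1)
E
```

```text
(0.05, -0.006, 0.0998) [306.82878322 165.83197946]
(0.05, 0.006, 0.0998) [325.96752992 165.84814738]
(0.05, -0.006, -0.03) [297.67937219 212.59281566]
(0.05, 0.006, -0.03) [337.34267876 212.6255071 ]
t 8.10 tcp [0.5    0.0449 0.2632] ang 1.6132 z [-0. -0. -1.] F [-0.1 -0.2 -1.6] w 0.132 g 39.7
tool shift cm -1.19 6.86 6.32 roll -0.044
```

{"api": "step_arm", "payload": {
  "commands": "-0.3 1.5 0 -0.01; -0.6 3.8 0 -0.02; -1 5.8 1 -0.035; -1.2 6.86 3 -0.044; -1.2 6.86 5 -0.044"
}}

```text
clock: 8.52
ee_pos: [0.5714, 0.0351, 0.2134]
eef_rot: [0.001, 0.676, 0.737, 0.001]
wrist_force: [0.1, 0.3, -1.4]
width: 0.134
grasp_force: 39.8
```

{"api": "step_arm", "payload": {
  "commands": "0 0 1.3 0; 0 0 1.8 0; 0 0 1.8 0; 0 0 1.8 0; 0 0 1.8 0"
}}

```text
clock: 8.93
ee_pos: [0.5696, 0.0357, 0.197]
eef_rot: [0.001, 0.676, 0.737, 0.001]
wrist_force: [0.3, -0.4, -1.9]
width: 0.132
grasp_force: 39.8
```

```bash
python3 - <<'E'
from h import *
st()
T0=tool();p=r.read_camera("wrist");save(p,"w4");T=T0@p["tool_from_camera"];np.save("w4T.npy",T)
q=r.read_camera("scene");save(q,"s4")
a=p["color"][40:330,200:490];b=q["color"][170:350,250:400]
a=cv2.resize(a,(400,400),interpolation=cv2.INTER_CUBIC);b=cv2.resize(b,(333,400),interpolation=cv2.INTER_CUBIC)
cv2.imwrite("pics/c4.png",np.hstack([a,b])[:,:,::-1])
st();plan([.569,.036,.165],1.657,1)
E
```

```text
t 8.93 tcp [0.5696 0.0357 0.197 ] ang 1.6569 z [ 0.002 -0.    -1.   ] F [ 0.3 -0.4 -1.9] w 0.132 g 39.8
t 9.03 tcp [0.5698 0.0356 0.197 ] ang 1.6569 z [ 0.003 -0.    -1.   ] F [ 0.8  0.6 -1. ] w 0.135 g 39.8
tool shift cm 0.04 -0.07 3.20 roll -0.000
```

View pics/c4.png

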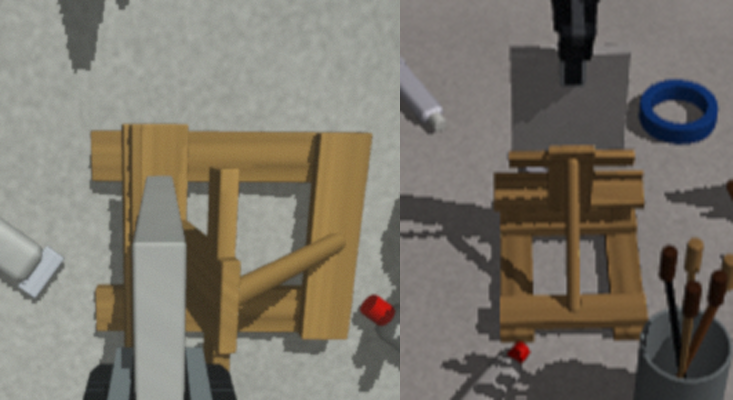

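The panel sits over the ledge channel (bottom end at crop 148–172, ledge from lip 123–135 to 187) and is centred in the scene view. Next I lower it carefully.

{"api": "step_arm", "payload": {
  "commands": "0 -0.05 1 0; 0 -0.05 2 0; 0 -0.05 2.6 0; 0 -0.05 3 0; 0 -0.05 3.2 0"
}}

```text
clock: 9.45
ee_pos: [0.5677, 0.0356, 0.1616]
eef_rot: [-0.001, 0.676, 0.737, -0.001]
wrist_force: [0.2, -0.6, -1.0]
width: 0.13
grasp_force: 39.8
```

{"api": "step_arm", "payload": {
  "commands": "0 0 0.1 0; 0 0 0.2 0; 0 0 0.3 0; 0 0 0.4 0; 0 0 0.4 0"
}}

```text
clock: 9.87
ee_pos: [0.5694, 0.0355, 0.1607]
eef_rot: [0.001, 0.676, 0.737, 0.001]
wrist_force: [-0.1, -0.4, 4.4]
width: 0.135
grasp_force: 40.6
```

{"api": "step_arm", "payload": {
  "commands": "0 0 -0.1 0; 0 0 -0.1 0; 0 0 -0.1 0; 0 0 -0.1 0; 0 0 -0.1 0",
  "jaw": -0.5
}}

```text
clock: 10.28
ee_pos: [0.5684, 0.0356, 0.1602]
eef_rot: [-0.0, 0.676, 0.737, -0.0]
wrist_force: [-0.0, 0.5, 0.9]
width: 0.242
grasp_force: 0.0
```

{"api": "step_arm", "payload": {
  "commands": "0 0.1 0 0; 0 0.3 0 0; 0 0.5 0 0; 0 0.7 0 0; 0 0.8 0 0",
  "jaw": 0
}}

```text
clock: 10.7
ee_pos: [0.5768, 0.0363, 0.1603]
eef_rot: [0.0, 0.676, 0.737, 0.0]
wrist_force: [-0.2, -0.7, -0.5]
width: 0.499
grasp_force: 0.1
```

```bash
python3 - <<'E'
from h import *
st()
p=r.read_camera("wrist");save(p,"w5");q=r.read_camera("scene");save(q,"s5")
a=p["color"][40:400,150:510];b=q["color"][170:350,250:400]
a=cv2.resize(a,(400,400),interpolation=cv2.INTER_CUBIC);b=cv2.resize(b,(333,400),interpolation=cv2.INTER_CUBIC)
cv2.imwrite("pics/c5.png",np.hstack([a,b])[:,:,::-1])
E
```

```text
t 10.70 tcp [0.5768 0.0363 0.1603] ang 1.6568 z [ 0.  0. -1.] F [-0.2 -0.7 -0.5] w 0.499 g 0.1
```

View pics/c5.png

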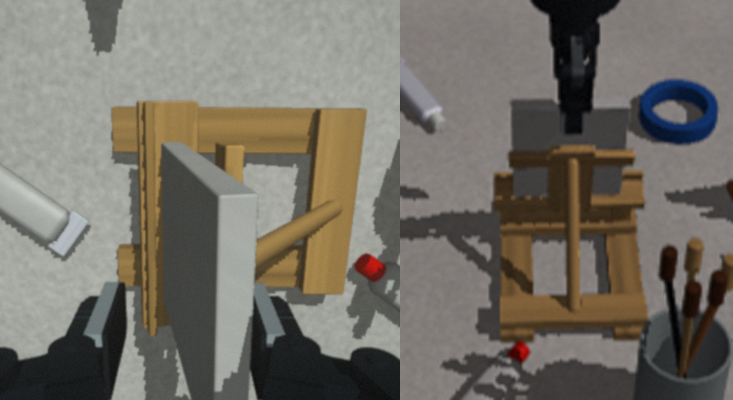

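{"api": "step_arm", "payload": {
  "commands": "0 0 0 0; 0 0 0 0; 0 0 0 0; 0 0 0 0; 0 0 0 0",
  "jaw": 1
}}

```text
clock: 11.22
ee_pos: [0.5764, 0.0362, 0.1603]
eef_rot: [-0.0, 0.676, 0.737, -0.0]
wrist_force: [0.3, 0.1, 0.4]
width: 0.996
grasp_force: 0.0
```

{"api": "step_arm", "payload": {
  "commands": "0 0 -0.3 0; 0 0 -1.2 0; 0 0 -3 0; 0 0 -6 0; 0 0 -9.5 0"
}}

```text
clock: 11.63
ee_pos: [0.5751, 0.0363, 0.2549]
eef_rot: [-0.001, 0.676, 0.737, -0.001]
wrist_force: [0.3, -0.4, 0.5]
width: 1.001
grasp_force: 0.0
```

```bash
python3 - <<'E'
from h import *
np.set_printoptions(precision=4,suppress=True)
st()
T0=tool();p=r.read_camera("wrist");save(p,"w6");T=T0@p["tool_from_camera"];np.save("w6T.npy",T);q=r.read_camera("scene");save(q,"s6")
a=p["color"][40:400,150:510];b=q["color"][170:350,250:400]
a=cv2.resize(a,(440,440),interpolation=cv2.INTER_CUBIC);b=cv2.resize(b,(360,440),interpolation=cv2.INTER_CUBIC)
cv2.imwrite("pics/c6.png",np.hstack([a,b])[:,:,::-1])
for n,P,TT in(("w",p,T),("s",q,None)):
    x=r.pinpoint("panel",P)
    for k in x[:2]: print(n,k,onz(P,k["at"],.0595,TT))
# mast measurements from fresh scene & top pictures
t=r.read_camera("top")
rays=[]
for P in(q,t):
    x=r.pinpoint("mast_grip",P); print([(k["at"],k["conf"]) for k in x[:2]]); 
    if x: print(onz(P,x[0]["at"],.167)); rays.append(ray(P,x[0]["at"]))
    x=r.pinpoint("mast",P)
    if x: print("mast",onz(P,x[0]["at"],0))
print(tri(rays))
T=t["T"]
E
```

```text
t 11.63 tcp [0.5751 0.0363 0.2549] ang 1.6567 z [-0.004  0.    -1.   ] F [ 0.3 -0.4  0.5] w 1.001 g 0.0
w {'at': [309.7, 210.0], 'conf': 0.89} [0.5685 0.0354 0.0595]
w {'at': [307.2, 208.4], 'conf': 0.17} [0.5662 0.0367 0.0595]
s {'at': [325.1, 252.4], 'conf': 0.86} [0.5621 0.0351 0.0595]
[([164.0, 180.5], 0.7)]
[ 0.4755 -0.3074  0.167 ]
mast [ 0.478 -0.309  0.   ]
[([475.0, 277.7], 0.91), ([397.3, 319.0], 0.27)]
[ 0.4775 -0.3142  0.167 ]
mast [ 0.4758 -0.3136  0.    ]
[ 0.4768 -0.3103  0.1684]
```

View pics/c6.png

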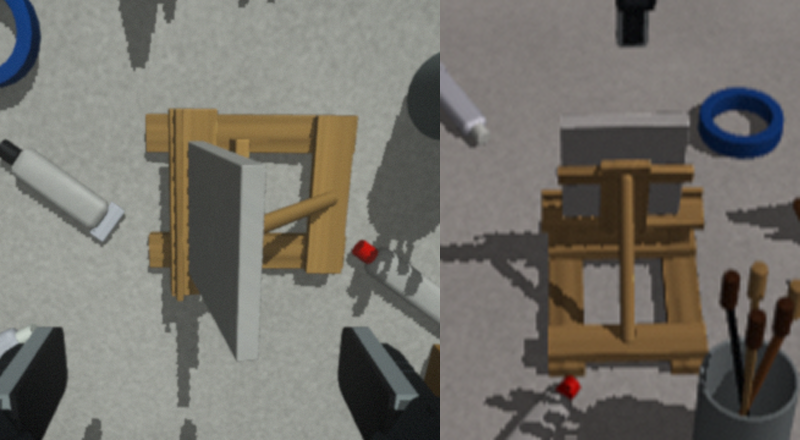

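The panel leans on the easel, centred and released. Next: check the lean and plan the mast approach.

```bash
python3 - <<'E'
from h import *
p={"camera_matrix":np.load("K.npy")};T=np.load("w6T.npy")
f=lambda c:(150+c[0]/1.222-.4,40+c[1]/1.222-.4)
for n,c,z in(("front far",(245,166),.189),("front near",(239,357),.189),("back far",(264,170),.186),("back near",(258,358),.186)): print(n,onz(p,f(c),z,T))
st();plan([.477,-.312,.30],.258,3)
E
```

```text
front far [0.58880119 0.08550764 0.189     ]
front near [ 0.59655347 -0.01012257  0.189     ]
back far [0.5978517  0.08408691 0.186     ]
back near [ 0.60671741 -0.01158791  0.186     ]
t 12.08 tcp [0.5757 0.0363 0.2538] ang 1.6567 z [-0.003  0.    -1.   ] F [0.6 0.3 0.2] w 1.001 g 0.0
tool shift cm -11.28 -4.27 -1.54 roll 0.466
tool shift cm -12.00 1.25 -1.54 roll 0.466
tool shift cm -10.16 6.52 -1.54 roll 0.466
```

{"api": "step_arm", "payload": {
  "commands": "-2.2 -0.8 -0.8 0.09; -4.5 -1.7 -1.5 0.18; -6.8 -2.6 -1.5 0.28; -9 -3.4 -1.5 0.37; -11.3 -4.3 -1.5 0.466"
}}

```text
clock: 12.5
ee_pos: [0.5426, -0.0808, 0.2695]
eef_rot: [-0.001, 0.829, 0.559, -0.0]
wrist_force: [-0.7, -0.4, 0.4]
width: 0.997
grasp_force: 0.0
```

{"api": "step_arm", "payload": {
  "commands": "-2.4 0.25 -0.3 0.09; -4.8 0.5 -0.6 0.18; -7.2 0.75 -0.9 0.28; -9.6 1 -1.2 0.37; -12 1.25 -1.5 0.466"
}}

```text
clock: 12.92
ee_pos: [0.5096, -0.197, 0.2844]
eef_rot: [-0.001, 0.936, 0.352, -0.001]
wrist_force: [-0.7, 0.3, -0.4]
width: 1.001
grasp_force: 0.0
```

{"api": "step_arm", "payload": {
  "commands": "-2.4 1.6 -0.3 0.1; -4.9 3.1 -0.6 0.2; -7.2 4.6 -0.9 0.3; -9 5.7 -1.2 0.4; -10.2 6.5 -1.5 0.466"
}}

```text
clock: 13.33
ee_pos: [0.4758, -0.3142, 0.2992]
eef_rot: [-0.001, 0.992, 0.125, -0.001]
wrist_force: [0.8, 0.0, 0.3]
width: 0.999
grasp_force: 0.0
```

{"api": "step_arm", "payload": {
  "commands": "0 0 0 0; 0 0 0 0; 0 0 0 0; 0 0 0 0; 0 0 0 0"
}}

```text
clock: 13.75
ee_pos: [0.4775, -0.3114, 0.3]
eef_rot: [-0.0, 0.992, 0.13, -0.0]
wrist_force: [0.0, 0.1, -0.2]
width: 1.0
grasp_force: 0.0
```

```bash
python3 - <<'E'
from h import *
st()
T0=tool();p=r.read_camera("wrist");save(p,"w7");T=T0@p["tool_from_camera"];np.save("w7T.npy",T)
for q,z in(("mast_grip",.167),("mast",0)):
    for k in r.pinpoint(q,p)[:2]: print(q,k,onz(p,k["at"],z,T))
cv2.imwrite("pics/c7.png",cv2.resize(p["color"][:,:,::-1][60:360,120:520],None,fx=2,fy=2,interpolation=cv2.INTER_CUBIC))
E
```

```text
t 13.75 tcp [ 0.4775 -0.3114  0.3   ] ang 0.2609 z [-0.  0. -1.] F [ 0.   0.1 -0.2] w 1.000 g 0.0
mast_grip {'at': [319.1, 229.3], 'conf': 0.94} [ 0.47570428 -0.31408127  0.167     ]
mast {'at': [320.7, 192.4], 'conf': 0.84} [ 0.47477675 -0.31769268  0.        ]
```

View pics/c7.png

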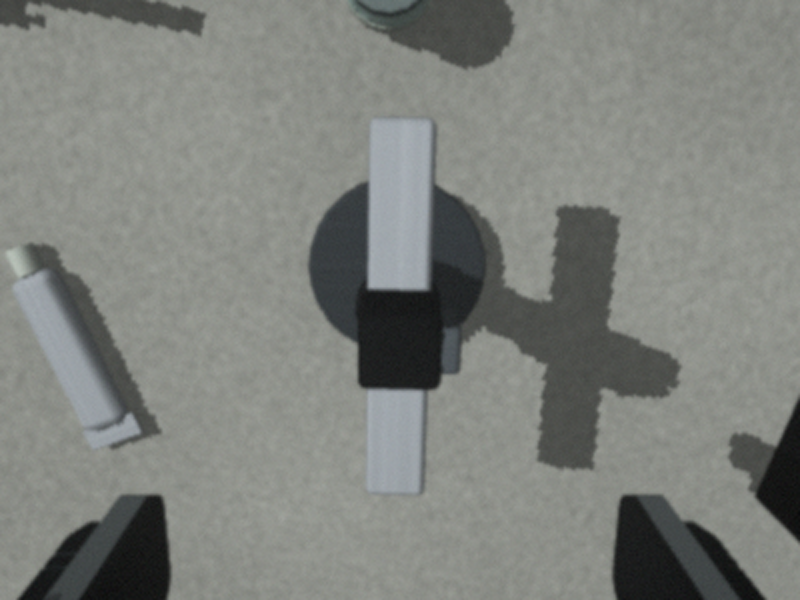

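The block is at crop (360–440, 290–388), with the grey button on its right side (+tool y). The bar is nearly parallel to the tool's x.

```bash
python3 - <<'E'
from h import *
p={"camera_matrix":np.load("K.npy")};T=np.load("w7T.npy")
f=lambda c:(120+c[0]/2-.25,60+c[1]/2-.25)
A=onz(p,f((402.5,118)),.138,T);B=onz(p,f((395,492)),.138,T)
print("bar",A,B,np.linalg.norm(A-B),"mid",(A+B)/2,"ang",np.arctan2(*(A-B)[1::-1]))
for c in((360,388),(440,388),(360,292),(440,292)): print(c,onz(p,f(c),.185,T))
E
```

```text
bar [ 0.55255148 -0.29508024  0.138     ] [ 0.40002395 -0.33306975  0.138     ] 0.1571873115619897 mid [ 0.47628771 -0.314075    0.138     ] ang 0.24409998611275502
(360, 388) [ 0.45945028 -0.30400337  0.185     ]
(440, 388) [ 0.46682516 -0.33159606  0.185     ]
(360, 292) [ 0.49328948 -0.29540785  0.185     ]
(440, 292) [ 0.50038217 -0.32196175  0.185     ]
```

```bash
python3 -c "
from h import *
st();plan([.4765,-.3145,.150],.244,1)"
```

```text
t 13.90 tcp [ 0.4774 -0.3118  0.3003] ang 0.2601 z [ 0.  0. -1.] F [-0.  -0.2  0.5] w 1.000 g 0.0
tool shift cm -0.16 0.24 15.03 roll 0.016
```

{"api": "step_arm", "payload": {
  "commands": "-0.16 0.24 1 0.016; -0.16 0.24 3 0.016; -0.16 0.24 6 0.016; -0.16 0.24 9.5 0.016; -0.16 0.24 12.5 0.016"
}}

```text
clock: 14.32
ee_pos: [0.4758, -0.3148, 0.1728]
eef_rot: [-0.0, 0.993, 0.121, -0.0]
wrist_force: [-0.6, -0.1, -1.0]
width: 0.999
grasp_force: 0.0
```

{"api": "step_arm", "payload": {
  "commands": "0 0 1.5 0; 0 0 2.3 0; 0 0 2.5 0; 0 0 2.5 0; 0 0 2.5 0"
}}

```text
clock: 14.73
ee_pos: [0.4771, -0.3158, 0.1519]
eef_rot: [0.001, 0.993, 0.121, 0.001]
wrist_force: [0.2, 0.5, -0.3]
width: 1.002
grasp_force: 0.0
```

{"api": "step_arm", "payload": {
  "commands": "0 0 0 0; 0 0 0 0; 0 0 0 0; 0 0 0 0; 0 0 0 0",
  "jaw": -1,
  "force": 60
}}

```text
clock: 15.15
ee_pos: [0.4767, -0.3152, 0.1515]
eef_rot: [0.0, 0.993, 0.121, 0.001]
wrist_force: [-3.2, 6.8, 7.2]
width: 0.348
grasp_force: 59.7
```

{"api": "step_arm", "payload": {
  "commands": "0 0 0 0; 0 0 0 0; 0 0 0 0; 0 0 0 0; 0 0 0 0"
}}

```text
clock: 15.57
ee_pos: [0.4766, -0.315, 0.1515]
eef_rot: [0.0, 0.993, 0.121, 0.0]
wrist_force: [-2.5, 3.7, 6.7]
width: 0.343
grasp_force: 59.7
```

{"api": "step_arm", "payload": {
  "commands": "0 0 -0.2 0; 0 0 -0.5 0; 0 0 -0.9 0; 0 0 -1.4 0; 0 0 -2 0"
}}

```text
clock: 15.98
ee_pos: [0.4762, -0.3149, 0.1702]
eef_rot: [-0.0, 0.993, 0.121, -0.0]
wrist_force: [4.1, -0.5, -7.0]
width: 0.343
grasp_force: 59.6
```

{"api": "step_arm", "payload": {
  "commands": "0 0 -0.6 0; 0 0 -1.2 0; 0 0 -1.8 0; 0 0 -2.3 0; 0 0 -2.8 0"
}}

```text
clock: 16.4
ee_pos: [0.4762, -0.315, 0.1988]
eef_rot: [-0.0, 0.993, 0.121, -0.0]
wrist_force: [2.9, 0.3, -7.2]
width: 0.34
grasp_force: 59.8
```

{"api": "step_arm", "payload": {
  "commands": "0 0 -0.2 0; 0 0 -0.5 0; 0 0 -0.8 0; 0 0 -1.1 0; 0 0 -1.4 0"
}}

```text
clock: 16.82
ee_pos: [0.4761, -0.315, 0.2119]
eef_rot: [-0.0, 0.993, 0.121, -0.0]
wrist_force: [4.5, 0.1, -10.9]
width: 0.339
grasp_force: 59.9
```

{"api": "step_arm", "payload": {
  "commands": "0 0 -0.7 0; 0 0 -1.4 0; 0 0 -2.1 0; 0 0 -2.8 0; 0 0 -3.4 0"
}}

```text
clock: 17.23
ee_pos: [0.4761, -0.315, 0.2468]
eef_rot: [-0.0, 0.993, 0.121, -0.0]
wrist_force: [5.8, 0.5, -12.0]
width: 0.342
grasp_force: 60.4
```

{"api": "step_arm", "payload": {
  "commands": "0 0 -0.15 0; 0 0 -0.3 0; 0 0 -0.4 0; 0 0 -0.5 0; 0 0 -0.55 0"
}}

```text
clock: 17.65
ee_pos: [0.4762, -0.315, 0.2516]
eef_rot: [-0.0, 0.993, 0.121, -0.0]
wrist_force: [3.9, 1.7, -10.8]
width: 0.343
grasp_force: 60.6
```

{"api": "step_arm", "payload": {
  "commands": "0 0 -0.05 0; 0 0 -0.1 0; 0 0 -0.15 0; 0 0 -0.2 0; 0 0 -0.2 0"
}}

```text
clock: 18.07
ee_pos: [0.476, -0.3149, 0.2519]
eef_rot: [-0.001, 0.993, 0.121, -0.001]
wrist_force: [6.9, -1.0, -22.5]
width: 0.342
grasp_force: 61.2
```

{"api": "step_arm", "payload": {
  "commands": "0 0 0 0; 0 0 0 0; 0 0 0 0; 0 0 0 0; 0 0 0 0"
}}

```text
clock: 18.48
ee_pos: [0.4759, -0.3149, 0.2518]
eef_rot: [-0.001, 0.993, 0.121, -0.001]
wrist_force: [7.1, -0.5, -21.3]
width: 0.338
grasp_force: 61.2
```

```bash
python3 - <<'E'
from h import *
q=r.read_camera("scene");cv2.imwrite("pics/fin.png",cv2.resize(q["color"][:,:,::-1][120:395,120:485],None,fx=2.1,fy=2.1,interpolation=cv2.INTER_CUBIC));st()
E
```

```text
t 18.53 tcp [ 0.4759 -0.3149  0.2519] ang 0.2428 z [-0.002  0.001 -1.   ] F [  7.   -0.6 -21.5] w 0.345 g 61.2
```

View pics/fin.png

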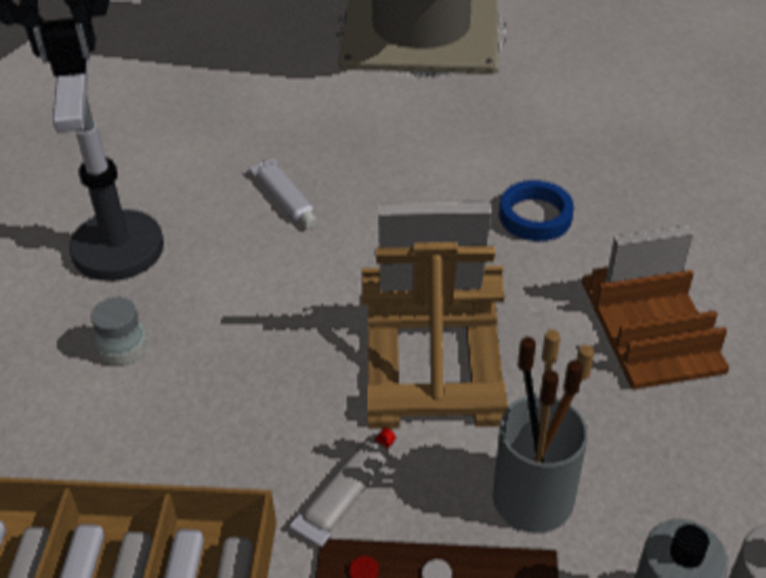

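The panel leans on the easel (crop 380–490, 205–290). The lamp at (65,60) is drawn up on its thin tube with the gripper holding it, and everything else is in place.

```bash
python3 -c "
from rig import r
print(r.close_job())"
```

```text
the job is handed in; nothing more can be done
None
```

The job is handed in: the tall panel leans in the middle of the easel's ledge, released, and the lamp is held gripped against its second stop, with nothing else seen out of place in the last picture; the hand-in returned no verdict.

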